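# Turn the grow-lamp arm round on its pin

### The job

The arm of the little grow lamp sits on its pin the wrong way round, with the round lamp head pointing away from the potted cactus. Lift the arm right off its pin, turn it end for end, and lower it fully down onto the same pin again, between the two prongs, so that the lamp head is over the cactus; let go only once it is down, do not drop it. Leave the cactus pot and the tool hanger on the neighbouring stand as they are.

Things in the scene. Friction and masses are not known exactly. Their poses are not given: they have to be found in the camera images.
- lamp_hub (a point): Centre of the hub of the loose, balanced lamp arm (0.25 kg): birch block 46 x 46 mm, 24 high, upright 24 mm through hole; grip its flat sides, 46 mm apart along y. z up, x along the arm to the round white lamp head (64 mm wide, 20 high, centre 112 mm out); a square steel counterweight (36 mm wide) lies 93 mm out at -x. Bars 20 mm wide, 12 high, join them at the hub's mid-height.
- stand_pin (a point): Foot of the fixed lamp stand's upright 12 mm pin, on a shoulder (40 mm wide, 125 above shelf); pin ends 34 mm higher, nose tapered. Seated hub centre: 12 mm above this point. z up, x towards the cactus; 50 mm out there two prongs (tops 25 mm above this point, 46 mm gap across y) take the bar between them, 13 degrees play. Lamp head starts towards -x, must end towards +x.
- pot_mid (a point): Middle, 48 mm above the shelf, of the loose dark silicone plant pot with the small round cactus (98 mm high in all, 92 mm across the drip rim). It stands some 112 mm from the pin's axis on the prong side, below the height of the lamp arm. To be left where it is.
- hanger_hub (a point): Centre of the hub of the tool hanger, a plain birch bar 160 mm long with a wire hook under each end and no lamp head, loose on the pin of the neighbouring stand of the same height without prongs. To be left alone.
Not all that is in view belongs to the job. What is shaped like the part that bears stand_pin but white or yellow is not meant.

How it is judged:
On the way:
1. the lamp arm is lifted right off its pin: the underside of its hub above the pin's tip (z of lamp_hub in the frame of stand_pin above 0.047 m), for 0.1 s.
At the end, for the whole second after the job is handed in: The arm's hub is back on the pin (axis within 12 mm, underside within 5 mm of the shoulder, level within 7 degrees), the arm lies along the stand's x within 20 degrees with the lamp head on the cactus side, over the pot, and the pot is within 30 mm and the hanger within 20 mm of where they started (horizontal distance between lamp_hub and stand_pin below 0.012 m and z of lamp_hub in the frame of stand_pin between 0.005 and 0.017 m and angle between lamp_hub's own z axis and vertical below 0.12 rad and x of pot_mid in the frame of lamp_hub above 0.07 m and angle between the x axis of lamp_hub and the x axis of stand_pin, either way round below 0.35 rad and distance of pot_mid from where it was at the start of the episode below 0.03 m and distance of hanger_hub from where it was at the start of the episode below 0.02 m); the robot touches nothing.
It fails at once if the lamp arm is let go while its hub is more than 20 mm above its seat (z of lamp_hub in the frame of stand_pin above 0.032 m and contact force between the fingers and lamparm below 0.05 N).
It fails at once if the cactus pot is tipped by more than 25 degrees or pushed more than 30 mm (angle between pot_mid's own z axis and vertical above 0.44 rad or distance of pot_mid from where it was at the start of the episode above 0.03 m).
It fails at once if the tool hanger is moved by more than 20 mm (distance of hanger_hub from where it was at the start of the episode above 0.02 m).
It also fails if it takes over 38 s, if anything falls off the work surface, if the arm or the gripper's body presses on something with over 40 N, if the wrist force passes 120 N, or if a joint passes its speed limit or range.

### The arm

A 7-joint arm with a two-finger parallel gripper is mounted at the origin on the work surface. World frame = base frame: x ahead of the robot, y to its left, z up, the work surface at z = 0. Lengths are in m, angles in rad, forces in N, time in s.
With the tool pointing down it reaches from about 0.35 to 0.9 m from the base axis. Payload 19.9 kg.
Tool frame: the origin (TCP) lies between the finger pads; the fingertips stand 19 mm ahead of it and the grasp point (between the pads) is the TCP; z points along the fingers, y is the line along which they close (so a half turn about z gives the same grasp; the last joint's range is limited). The gripper opens to 94 mm and grips with 3 to 60 N. Pads are 16 mm wide; open, the fingers measure 119 mm over their backs; the gripper's body (75 mm by 177 mm) begins 78 mm behind the grasp point.
Start: joints at [-1.272, 0.417, -0.01, 1.614, 0.005, 1.111, -0.053], TCP at [0.208, 0.589, 0.224] pointing down, gripper open.
Joint ranges: [-2.81, 2.81], [-0.39, 2.02], [-1.27, 1.25], [0.06, 2.57], [-1.19, 4.33], [0.19, 2], [-2.82, 2.82]. Speed limits (rad/s): [1.89, 1.89, 2.39, 2.39, 3.01, 3.01, 3.01].

### API

Orientations are given as a 3x3 rotation matrix whose columns are the frame's x, y, z axes.
In Python, from rig import robot gives the robot as it stands. Calls block until the motion is done:
- robot.move_ptp(position, orientation): joint-space move of the TCP to a pose.
- robot.move_linear(position, velocity=0.15, frame=None, threshold=None): straight line of the TCP; frame=None keeps the orientation; velocity is the mean speed in m/s. With threshold (N) it stops when the force on the tool has changed by that much, and returns True; else False.
- robot.goto_joints(angles): joint-space move.
- robot.gripper_to(opening): finger opening in m; the grip force is fixed at half the most; returns when the fingers have stopped.
- robot.pause(seconds).
- robot.ik(position, orientation): joint angles nearest the present ones, or None.
- robot.get_state(): the state.
- robot.grab_frame(name): name is "scene" or "side" or "wrist"; returns the picture (400x640x3 uint8, red, green, blue); there is no depth.
- robot.camera_info(name): a dict with "fx", "fy", "cx", "cy" (pixels), "dist" ([k1, k2, p1, p2, k3] as OpenCV has them; the pictures are not rectified), "rvec" (rotation vector, rad) and "tvec" (3), from world to camera coordinates, as OpenCV has them. Camera axes: x right, y down, z forward; pixel columns grow to the right and rows downward; lengths in m; the calibration is good to about 2 mm. A picture is of the moment at which its call begins: read the wrist's pose just before it. camera_info takes no time and is no camera call; for the wrist camera it gives the pose at the moment of the call.
A pose or a line that the arm cannot do raises robot.PlanningError and nothing moves.
- robot.sign_off(): hands the job in; it is judged then, once.
The state is a dict: "time": time; "qpos": joint angles; "joint_vel": joint speeds; "effort": joint torques, N m; "ee_pos": TCP position; "tool_rot": TCP orientation; "force": force on the tool from outside, world axes, zero at the start; "moment": the same for the moment, N m; "opening": finger opening in m; "grasp_force": force on a finger pad.
Only numpy, scipy, OpenCV 4.12 (cv2) and the standard library are available. Lean on these libraries where they do the work, as an engineer would, in place of code of your own. Each camera call takes 0.05 s, during which the arm holds its last target. There are 200 camera calls.

## Working session

There is one attempt and no reset: what is moved stays moved. The work goes in short steps, each a Python script; the robot and the scene stay as the last script left them, time stands still between calls to the robot, and variables do not carry over. Pictures are saved under pics/ and viewed, at most 10 in all, crops included, and the job is handed in when it is done.

```bash
mkdir -p pics; ls
python3 - <<'E'
from rig import robot
import cv2,numpy as np
for n in ("scene","side"):
    cv2.imwrite(f"pics/{n}0.png",robot.grab_frame(n)[:,:,::-1])
    c=robot.camera_info(n);R=cv2.Rodrigues(np.array(c["rvec"]))[0];print(n,-R.T@np.array(c["tvec"]),R[2])
print(robot.get_state()["tool_rot"],robot.get_state()["time"])
E
```

```text
pics
scene [1.10923512 0.1262028  0.91588609] [-0.59745302 -0.12928272 -0.79141384]
side [0.42242944 0.76843796 0.77696588] [ 0.06072984 -0.73840767 -0.67161447]
[[-9.42824915e-01  3.33288337e-01 -2.54495642e-04]
 [ 3.33288420e-01  9.42824382e-01 -1.00706392e-03]
 [-9.56979628e-05 -1.03430540e-03 -9.99999461e-01]] 0.1
```

View pics/scene0.png

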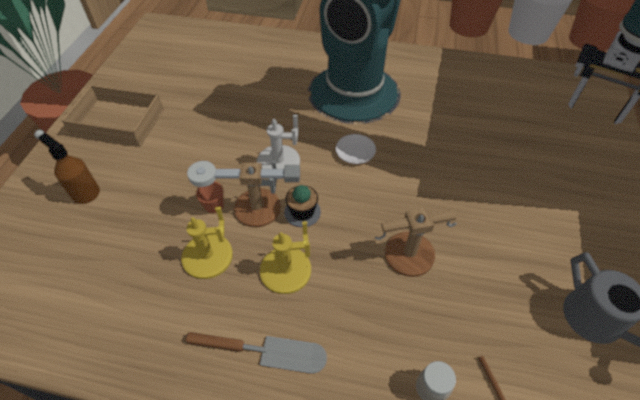

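View pics/side0.png

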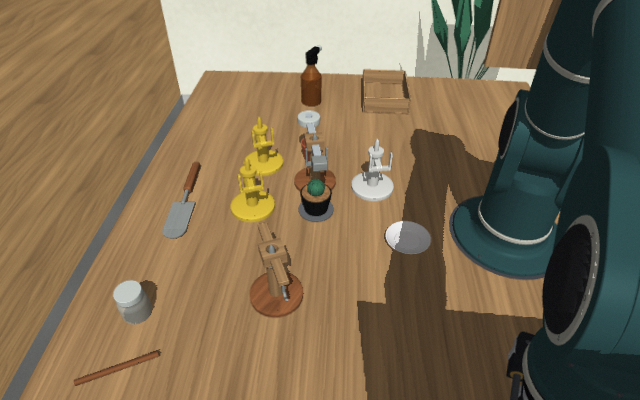

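Scene view: the lamp head is near (202,173), the hub near (253,172), the counterweight near (292,172) and the pot near (302,203). Side view: hub about (312,135), pot (316,195). I'll zoom in on both.

```bash
cat > h.py <<'E'
from rig import robot
import cv2,numpy as np
def ray(c,uv):
    K=np.array([[c["fx"],0,c["cx"]],[0,c["fy"],c["cy"]],[0,0,1.]])
    n=cv2.undistortPoints(np.array([[uv]],float),K,np.array(c["dist"],float))[0,0]
    R=cv2.Rodrigues(np.array(c["rvec"],float))[0]
    d=R.T@np.array([*n,1]);return -R.T@np.array(c["tvec"]),d/np.linalg.norm(d)
def onz(c,uv,z):
    o,d=ray(c,uv);return o+d*(z-o[2])/d[2]
def tri(c1,p1,c2,p2):
    o1,d1=ray(c1,p1);o2,d2=ray(c2,p2)
    s=np.linalg.lstsq(np.c_[d1,-d2],o2-o1,rcond=None)[0]
    a,b=o1+s[0]*d1,o2+s[1]*d2
    return (a+b)/2,np.linalg.norm(a-b)
def proj(c,P):
    K=np.array([[c["fx"],0,c["cx"]],[0,c["fy"],c["cy"]],[0,0,1.]])
    return cv2.projectPoints(np.array(P,float).reshape(-1,1,3),np.array(c["rvec"],float),np.array(c["tvec"],float),K,np.array(c["dist"],float))[0][:,0]
E
python3 - <<'E'
from h import *
a=cv2.imread("pics/scene0.png")[140:230,170:340];b=cv2.imread("pics/side0.png")[100:230,260:420]
a=cv2.resize(a,None,fx=4.4,fy=4.4,interpolation=2)[:396,:748]
cv2.imwrite("pics/a.png",a);cv2.imwrite("pics/b.png",cv2.resize(b,None,fx=4.5,fy=4.5,interpolation=2))
s,d=robot.camera_info("scene"),robot.camera_info("side")
for p,q in (((202,170),(309,118)),((251,169),(311,132)),((292,170),(319,158)),((301,190),(316,186))):print(tri(s,p,d,q))
E
```

```text
(array([ 0.51692257, -0.27193365,  0.14171433]), np.float64(0.008100167756206018))
(array([ 0.50482066, -0.15836868,  0.1655483 ]), np.float64(0.0019523451778516072))
(array([ 0.47769417, -0.07203758,  0.15002325]), np.float64(0.0006288365499032371))
(array([ 0.4813225 , -0.05133772,  0.08202585]), np.float64(0.007556908310364616))
```

View pics/a.png

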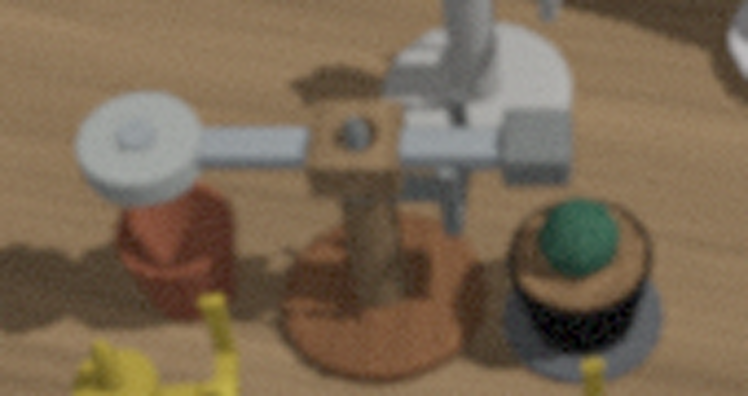

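View pics/b.png

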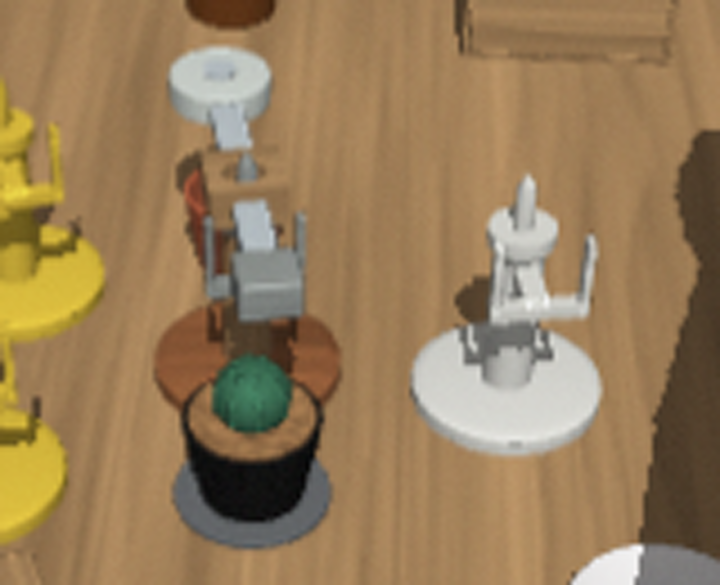

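Scene crop: pin tip (251.1,168.8), head top centre (201.4,171.8), counterweight top (292,170.7), cactus centre (301.5,193.5). Side crop: pin tip (314.9,133.5), head (309.1,118.2), counterweight (319.3,159.6), cactus (316,188). The prongs straddle the bar on the counterweight side.

Run:
```python
from h import *
s,d=robot.camera_info("scene"),robot.camera_info("side")
for n,p,q,z in (("head",(201.4,171.8),(309.1,118.2),.147),("tip",(251.1,168.8),(314.9,133.5),.158),("cw",(292,170.7),(319.3,159.6),.15),("cac",(301.5,193.5),(316,188),.085)):
    print(n,*tri(s,p,d,q),onz(s,p,z),onz(d,q,z))
# hub top corners
for q in ((205,152),(289,152),(290,190),(207,190)): print("hubside",onz(d,(q[0]/4.5+260,q[1]/4.5+100),.149))
for q in ((316,99),(403,103),(397,172),(305,166)): print("hubscene",onz(s,(q[0]/4.4+170,q[1]/4.4+140),.149))
# base disc centre
print("base",onz(s,(382/4.4+170,293/4.4+140),.008),onz(d,(248/4.5+260,362/4.5+100),.008))
```

```text
head [ 0.51780946 -0.2744801   0.13802851] 0.005042734474090659 [ 0.52192743 -0.27190025  0.147     ] [ 0.51762783 -0.25593595  0.147     ]
tip [ 0.4960744  -0.16243513  0.15738982] 0.004778355156195173 [ 0.49922337 -0.16047043  0.158     ] [ 0.49478386 -0.16501218  0.158     ]
cw [ 0.476633   -0.07232619  0.14556384] 0.0017032386226123624 [ 0.47933738 -0.07174796  0.15      ] [ 0.47671153 -0.06529124  0.15      ]
cac [ 0.4826885  -0.05098264  0.07354595] 0.003291384889214824 [ 0.48951361 -0.04964666  0.085     ] [ 0.48262376 -0.03568652  0.085     ]
hubside [ 0.5200134  -0.17562202  0.149     ]
hubside [ 0.47153246 -0.1789718   0.149     ]
hubside [ 0.46871261 -0.14059543  0.149     ]
hubside [ 0.51537857 -0.13735488  0.149     ]
hubscene [ 0.47808952 -0.19034958  0.149     ]
hubscene [ 0.47149471 -0.14526599  0.149     ]
hubscene [ 0.51673604 -0.13504012  0.149     ]
hubscene [ 0.52250253 -0.18173807  0.149     ]
base [ 0.49540807 -0.16590125  0.008     ] [ 0.49414759 -0.15718831  0.008     ]
```

```bash
cat >> h.py <<'E'
def down(yaw): # tool y axis at yaw, z down
    y=np.array([np.cos(yaw),np.sin(yaw),0]);z=np.array([0,0,-1.]);return np.c_[np.cross(y,z),y,z]
E
python3 - <<'E'
from h import *
s,d=robot.camera_info("scene"),robot.camera_info("side")
for q in ((209,222),(301,216)): print("prongtop side",onz(d,(q[0]/4.5+260,q[1]/4.5+100),.150))
for q in ((525,178),): print("white tip side",onz(d,(q[0]/4.5+260,q[1]/4.5+100),.159))
P=[.496,-.161,.27]
for y in (12,192):
    q=robot.ik(P,down(np.radians(y)));print(y,q)
E
```

```text
prongtop side [ 0.51134338 -0.10525876  0.15      ]
prongtop side [ 0.46110588 -0.11446031  0.15      ]
white tip side [ 0.33749265 -0.14737112  0.159     ]
12 [-0.59285918  0.2987768   1.02775731  1.83925824 -0.27857077  1.15911321
  0.73803374]
192 [-0.63316355  0.32171526  1.08887875  1.84004077 -0.30971521  1.16622432
 -2.37308421]
```

Run:
```python
from h import *
st=robot.get_state();q=robot.ik(list(np.array(st["ee_pos"])+[0,0,.11]),st["tool_rot"]);print(q)
q=np.array(q);q[0]=.31;q[2]=0
robot.goto_joints(q)
P=[.496,-.161,.27]
for y in (12,192):print(y,robot.ik(P,down(np.radians(y))))
robot.move_ptp(P,down(np.radians(12)))
c=robot.camera_info("wrist");cv2.imwrite("pics/w1.png",robot.grab_frame("wrist")[:,:,::-1])
st=robot.get_state();print(st["time"],st["qpos"],st["ee_pos"])
print(proj(c,[[.496,-.161,.159],[.5113,-.1053,.15],[.4611,-.1145,.15]]))
```

```text
[-1.27534631  0.34217233 -0.00653493  1.47190557  0.0023033   1.32855994
 -0.05105021]
12 [ 0.3510326   0.19183313 -0.10989339  1.81214691  0.02302686  1.13884267
  0.4429373 ]
192 [-0.0376749   0.1924545   0.33553716  1.82469934 -0.06950204  1.13585367
 -2.6107184 ]
3.8667 [ 0.35062471  0.19201373 -0.10946955  1.81038525  0.02297137  1.13920194
  0.44152863] [ 0.49676429 -0.16119678  0.27065498]
[[311.55344334 206.86410132]
 [345.7301461  139.95423139]
 [279.85629826 138.13089575]]
```

View pics/w1.png

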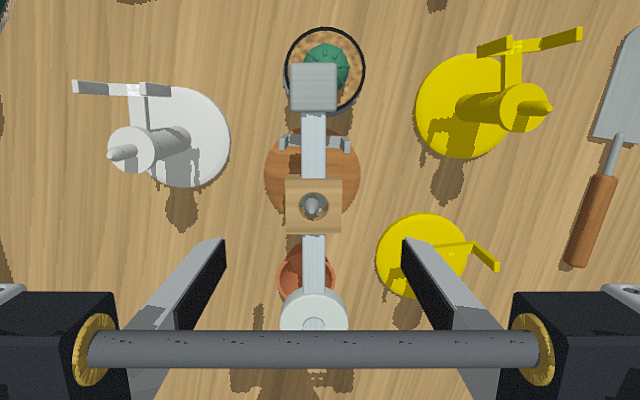

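Wrist view: pin tip (312.5,205), hub top square 286–341 by 179–233, counterweight (314,86), head (314,313), prongs (284,142) and (346,143), bar centre about x=313. This agrees with the first estimate, so I'll compute final values.

Run:
```python
from h import *
c=robot.camera_info("wrist")
f=lambda u,v,z:onz(c,(u,v),z)
tip=f(312.5,206,.158);hub=f(313.5,206,.149);p1=f(284,141,.15);p2=f(346,141,.15);cw=f(314,85,.15);hd=f(314,313,.147)
an=lambda v:np.degrees(np.arctan2(v[1],v[0]))
print(tip,hub,p1,p2,cw,hd);print("arm",an(cw-hd),"cw-hub",an(cw-hub),"prong",an((p1+p2)/2-tip),an(p2-p1)+90,np.linalg.norm(p1-p2),np.linalg.norm(cw-hd))
```

```text
[ 0.49722901 -0.16085921  0.158     ] [ 0.49853371 -0.1631376   0.149     ] [ 0.46525792 -0.11637813  0.15      ] [ 0.51233177 -0.10644964  0.15      ] [ 0.47945977 -0.07105889  0.15      ] [ 0.51966085 -0.26094664  0.147     ]
arm 101.95356730633159 cw-hub 101.70319341837083 prong 99.68009454509712 101.90987688195268 0.048109481041339996 0.19411977166713063
```

Run:
```python
from h import *
R=down(np.radians(12))
robot.move_linear([.4972,-.162,.18],.15,R)
print(robot.move_linear([.4972,-.162,.139],.08,threshold=12))
robot.gripper_to(.040)
s=robot.get_state();print(s["time"],s["ee_pos"],s["opening"],s["grasp_force"],s["force"])
print(robot.move_linear([.4972,-.162,.20],.06,threshold=15))
s=robot.get_state();print(s["time"],s["ee_pos"],s["opening"],s["grasp_force"],s["force"],s["moment"])
c=robot.camera_info("wrist");cv2.imwrite("pics/w2.png",robot.grab_frame("wrist")[:,:,::-1])
np.save("c.npy",c)
```

```text
False
6.075 [ 0.49718679 -0.16199642  0.13901552] 0.0455729082177314 29.99972015619278 [-0.07752345  0.49439797  1.80356732]
False
7.2417 [ 0.49698831 -0.16193245  0.19960903] 0.04610905773969346 29.999070167541504 [-0.44175888  0.64942146 -3.0924482 ] [-0.08494493  0.07957028 -0.01982281]
```

View pics/w2.png

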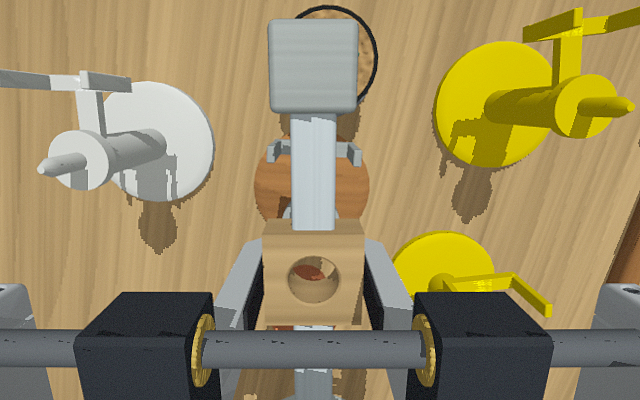

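Wrist view: the arm is held level, with the hole rim centre at (313.5,279) and hub top edges at x=263 and 364. The pin is hidden below, and the prong tops are at (271,147) and (356,147).

Run:
```python
from h import *
c=np.load("c.npy",allow_pickle=True).item();s=robot.get_state()
h=onz(c,(313.5,279),.2096);cw=onz(c,(313.5,65),.2106)
a=(cw-h);print(h,"arm yaw",np.degrees(np.arctan2(a[1],a[0])),np.linalg.norm(a))
print("in tool",np.array(s["tool_rot"]).T@(h-s["ee_pos"]))
p1=onz(c,(271,146),.15);p2=onz(c,(356,145),.15);m=(p1+p2)/2-[.497,-.161,.15]
print(p1,p2,np.linalg.norm(p1-p2),np.degrees(np.arctan2(*(p2-p1)[1::-1]))+90,np.degrees(np.arctan2(m[1],m[0])))
q=np.array(s["qpos"]);print(q)
```

```text
[ 0.49825804 -0.16240171  0.2096    ] arm yaw 102.01588071372727 0.09270030399137856
in tool [-0.00072357  0.00114    -0.01001481]
[ 0.46264548 -0.11399377  0.15      ] [ 0.51093166 -0.10313554  0.15      ] 0.04949197915152568 102.67342157654788 101.02003435514737
[ 0.34931132  0.26559805 -0.10919376  1.88983453  0.0342127   0.98869222
  0.43454475]
```

Run:
```python
from h import *
R=down(np.radians(192))
robot.move_linear([.497,-.161,.235],.1)
q=robot.ik([.497,-.161,.235],R);print(q)
robot.goto_joints(q)
robot.move_linear([.497,-.161,.200],.06,R)
s=robot.get_state();c=robot.camera_info("wrist");np.save("c.npy",c)
cv2.imwrite("pics/w3.png",robot.grab_frame("wrist")[:,:,::-1])
cv2.imwrite("pics/s3.png",robot.grab_frame("side")[90:240,240:440,::-1].repeat(4,0).repeat(4,1))
print(s["time"],s["ee_pos"],s["opening"],s["grasp_force"],s["force"],s["moment"],s["tool_rot"])
```

```text
[-0.6158572   0.38249413  1.08926246  1.88057901 -0.37888826  1.10688005
 -2.31389189]
10.9583 [ 0.49705497 -0.16120995  0.20012507] 0.04583527065961516 29.999058544635773 [-0.41235152 -0.74677398 -2.89477899] [ 0.02369527  0.0690225  -0.00549132] [[ 2.07667460e-01 -9.78199478e-01  7.86742065e-05]
 [-9.78199456e-01 -2.07667473e-01 -2.12887690e-04]
 [ 2.24584701e-04 -3.27492200e-05 -9.99999974e-01]]
```

View pics/w3.png

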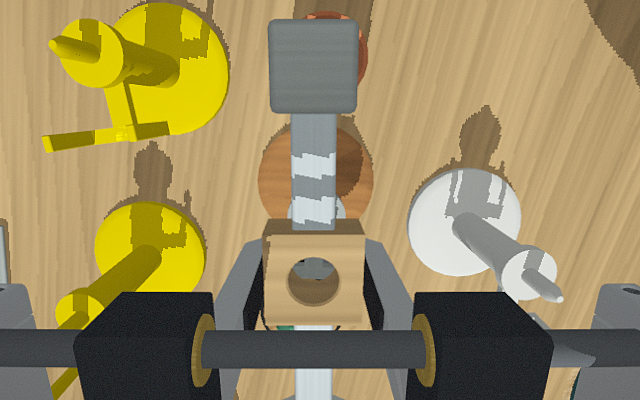

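View pics/s3.png

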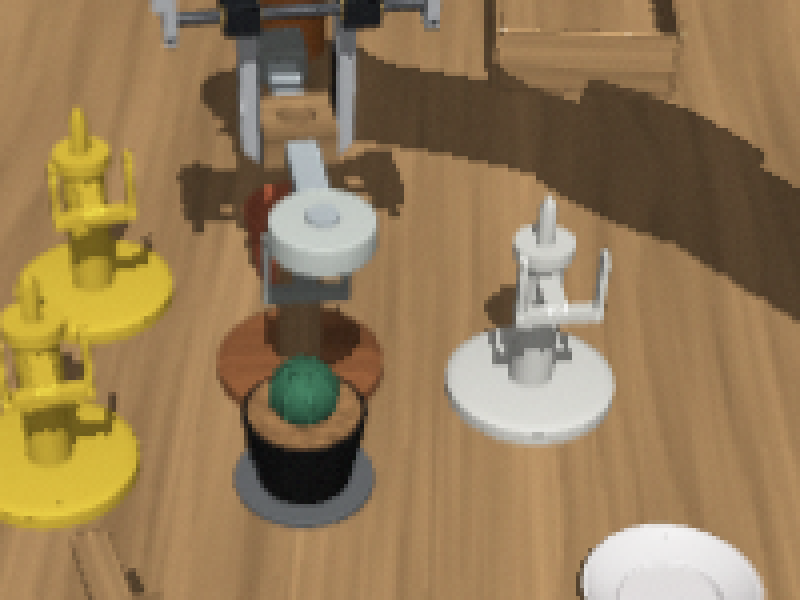

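The arm is level and turned, with the hole at (313.5,280) and the pin showing through it at about (316,268). The head is above the pot, which hasn't moved. I'll lower it with force guarding.

Run:
```python
from h import *
print(proj(np.load("c.npy",allow_pickle=True).item(),[[.497,-.161,.159]]))
for z in (.165,.150,.1392):
    t=robot.move_linear([.497,-.161,z],.04,threshold=8)
    s=robot.get_state();print(t,s["time"],s["ee_pos"],s["force"],s["moment"],s["opening"])
    if t:break
```

```text
[[314.56176503 237.82623046]]
False 12.0833 [ 0.49713132 -0.16105186  0.16520541] [ 0.22118353 -0.1210542  -4.38257685] [0.10390868 0.09696045 0.02635629] 0.04549980253522259
False 12.6083 [ 0.49690255 -0.16109906  0.14987384] [-0.35780121 -0.72912155 -2.26782783] [0.04592123 0.06515397 0.00867018] 0.046048891004377236
True 12.9333 [ 0.4971135  -0.16089916  0.13873429] [ 0.45900779 -0.43220414  4.11352926] [ 0.12376485  0.08214895 -0.00190401] 0.04564363962579606
```

Contact came at z=0.1387, which is the seated height. I'll release, retreat and check.

Run:
```python
from h import *
robot.gripper_to(.094)
robot.move_linear([.497,-.161,.27],.12)
c=robot.camera_info("wrist");w=robot.grab_frame("wrist")
cv2.imwrite("pics/w4.png",w[:,:,::-1])
cv2.imwrite("pics/s4.png",robot.grab_frame("side")[90:240,240:440,::-1].repeat(4,0).repeat(4,1))
s=robot.get_state();print(s["time"],s["ee_pos"],s["force"],s["opening"])
```

```text
15.1583 [ 0.49675248 -0.16096273  0.26946202] [0.84558125 0.56542089 0.3393762 ] 0.0938923932421051
```

View pics/s4.png

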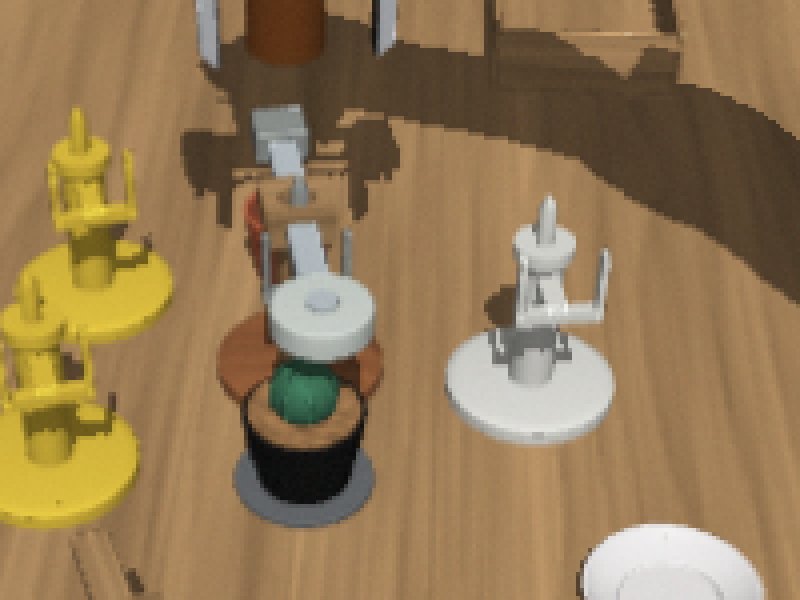

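View pics/w4.png

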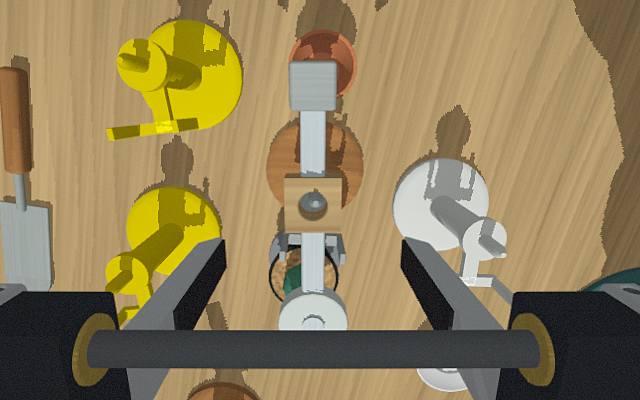

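The arm is seated on the pin: the hub is at (313,205) with the pin through it, the bar lies between the prongs, and the head is over the cactus. The pot is in the same place.

```bash
python3 -c "
from rig import robot
print(robot.sign_off())"
```

```text
the job is handed in; nothing more can be done
None
```

The lamp arm was lifted off its pin, turned end for end, set fully back down between the prongs with the head over the cactus, and only then released. The job is handed in at about 15 s; the pot looks unmoved in the final pictures, and I never went near the hanger, though I did not re-check its position.

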